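# Seat the lens unit in the cake-check camera's three-point mount

### The job

Put the lens unit back into the cake-check camera that lies on its back: set it on the three sprung pads just short of the blue lips, with its yellow mark towards the wide front lip with the red pin, press it down gently and slide it fully home under the lips, pushing the red pin in. Let go so that the lips hold it level, bearing on all three pads. Never push it against the camera with more than 25 N, keep it upright, and leave the cupcakes and the shaker alone.

Things in the scene. Friction and masses are not known exactly. Their poses are not given: they have to be found in the camera images.
- lens_center (a point): Lens unit, 150-260 g; point at mid-height, 27 mm over its underside; z up. In mm: flange 6 thick, 100 long in x (+-50), 56 wide, with side ears (84 wide) from x=-46 to -30. On it a black block 40 x 40, flat sides, up to 27 above this point, glass dome 7 mm on top. Yellow mark = front (+x). Pinch the block about 13 mm above this point so the tips clear the lips. Starts upright on the mat.
- mat: Flat blue rubber mat, 160 x 140 mm, 4 mm thick, fixed to the table. Origin at the centre of its underside, z up.
- camera: Camera head on its back, fixed: white housing 180 (x) x 140 (y) x 36 mm tall; origin at the centre of its underside, z up, +x = the way the lens slides home. Over it a rigid aluminium stage 140 x 116 mm. The stage's top lies anywhere from 52 to 72 mm above the table, its mount centre up to 3 mm either way along x from this origin; neither is measured. Mount sizes below are in mm from mount centre and stage top.
- lips (a point): Point on the housing's top, over camera's origin. The stage's 3 fixed blue lips: undersides 15 mm above stage top, 5 thick. Side lips (for the ears) x=-44 to -32, |y|=31 to 45, posts |y|=45 to 55. Front lip (for the flange's front edge) x=42 to 50.5, 30 wide; its post's face at x=50.5 is the end stop. Lens held 22 mm short (-x) of the mount centre, x axes parallel, goes down clear of all lips.
- pad_left (a joint): Sprung pad at x=-34, y=20 mm from the mount centre: 0 m free, grows as pressed down, 0.007 at bottom. All three pads: slippery round nose, free height 12 mm above the stage top, 0.8 N per mm each (2.4 N per mm together, 17 N at bottom), damped. Pressed 3 mm or more from first touch, the flange passes under the lips; released, the springs lift it against the lips with each pad still in about 3 mm.
- pad_right (a joint): Sprung pad at x=-34, y=-20 mm from the mount centre: 0 m free, grows as pressed down, 0.007 at bottom.
- pad_front (a joint): Sprung front pad at x=22, y=0 mm from the mount centre: 0 m free, grows as pressed down, 0.007 at bottom.
- home_pin (a joint): Red home pin, 5 mm thick, 11 mm above the stage top in the middle of the end stop: stands 4 mm out of the stop's face at 0 m, grows as the lens pushes it in along +x, 0.004 when the lens touches the stop (lens centre then 0.5 mm past the mount centre). Light spring, under 1 N. Its red tail shows behind the front post.
- choc_center (a point): Cupcake with dark brown topping, 60 mm wide, 60 mm tall, this point 30 mm above its underside. Bystander.
- cream_center (a point): Cupcake with cream topping, 60 mm wide, 60 mm tall, this point 30 mm above its underside. Bystander.
- shaker_center (a point): Clear shaker with pale orange filling and steel cap, 54 mm wide, 93 mm tall, this point 45 mm above its underside. Bystander.

How it is judged:
By the outcome, as a careful person would: the job done as asked, in the order asked, and still so for the second after the job is handed in, with the robot touching nothing.
It also fails if it takes over 45 s, if anything falls off the work surface, if the arm or the gripper's body presses on something with over 40 N, if the wrist force passes 120 N, or if a joint passes its speed limit or range.

### The arm

A 6-joint arm with a two-finger parallel gripper is mounted at the origin on the work surface. World frame = base frame: x ahead of the robot, y to its left, z up, the work surface at z = 0. Lengths are in m, angles in degrees, forces in N, time in s.
With the tool pointing down it reaches from about 0.4 to 0.825 m from the base axis. Payload 7 kg.
Tool frame: the origin (TCP) lies at the very end of the fingers, on their centre line; the grasp point (between the pads) lies 19 mm behind it (ctrl.grip_depth is the z of the grasp point in the tool frame, in m); z points along the fingers, y is the direction in which the jaws open and shut (so a half turn about z gives the same grasp; the last joint's range is limited). The gripper opens to 88 mm and grips with 3 to 60 N. Pads are 19 mm wide; open, the fingers measure 130 mm over their backs; the gripper's body (78 mm by 193 mm) begins 47 mm behind the grasp point.
Start: joints at [16.507, 20.546, 0.682, 0, -70.136, -16.507], TCP at [0.675, -0, 0.227] pointing down, gripper open.
Joint ranges: [-176.03, 176.03], [-82.01, 121.73], [-58.28, 71.71], [-173.87, 95.51], [-174.79, -0.11], [-173.66, 173.66]. Speed limits (degrees/s): [136.94, 136.94, 172.46, 180, 180, 180].

### API

Orientations are given as [roll, pitch, yaw] about the fixed x, y, z axes, in that order (R = Rz(yaw) Ry(pitch) Rx(roll)).
In Python, from plant import telemetry, snapshot, job, models, ctrl gives the robot as it stands.
- The arm moves only by the tool jog_arm, never from a script. Its argument "targets" is text: rows parted by semicolons, each of 7 numbers parted by spaces: the shift along the tool's x, y, z in m, then the turn, a rotation vector about the tool's x, y, z in degrees, then the gripper command: -1 is shut, 1 is fully open, values between are in proportion. A call has exactly 8 rows; each row is the pose to reach, as a shift and turn from the pose measured when the call began, along the tool's axes at that moment; what a row does not reach only later rows make up. A row lasts 1/8 s, in which the tool goes at most 62.5 mm and 10.7 degrees, less where a joint would pass 70% of its speed; a pose out of reach is approached as far as the arm can. A call with a gripper value outside its range is refused whole. The fingers move at their own pace and stop on an object; the grip force is fixed at half the most. Time passes only in rows, so rows that repeat a pose let the fingers close, or fill a call up. It gives the time, the measured TCP pose, the force and the opening at its end, in the units of the state.
- telemetry.get_obs(): the state, without advancing time (a new reading comes with each control period).
- snapshot(name): name is "scene" or "side" or "wrist"; returns a dict with "img" (400x640x3 uint8, red, green, blue), "range_z" (400x640 float32, m along the optical axis (not along the pixel's ray), 0 where there is no reading), "intrinsics" (3x3 intrinsics, pixels), "R" (3x3) and "t" (3): a world point X has camera coordinates R X + t. Camera axes: x right, y down, z forward; pixel columns grow to the right and rows downward; lengths in m; the calibration is good to about 2 mm. A picture is of the moment at which its call begins.
- job.close_job(): hands the job in, once; it reports no verdict.
Trained networks look in a picture, given as the dict that the camera call returned (one of the last four; its "shot" number tells which), for a name from the list of things; names that differ only in an ending like _2 or _b are one class to them, and where a whole thing is asked for, a point or a joint stands for the part that bears it (a point fixed in the world has none). Each returns a list of dicts, best first, with "conf" (0 to 1); they miss things now and then, are a little off and sometimes report something else, mostly with a low value. They report only what shows in the picture. A call takes as long as a camera call.
- models.cut_out(name, picture): "region" (400x640 bool, what is visible of it) and "uv" ([column, row] in pixels, amid what is visible of it).
- models.spot_point(name, picture): "uv" ([column, row] in pixels: a listed point, or the origin of a listed thing).
The state is a dict: "clock": time; "joint_pos": joint angles; "qvel": joint speeds; "tau": joint torques, N m; "tool_pos": TCP position; "orientation": TCP orientation; "force": force on the tool from outside, world axes, zero at the start; "moment": the same for the moment, N m; "opening": finger opening in m.
Only numpy, scipy, OpenCV 4.12 (cv2) and the standard library are available. Lean on these libraries where they do the work, as an engineer would, in place of code of your own. Each camera call takes 0.05 s, during which the arm holds its last target.

## Working session

There is one attempt and no reset: what is moved stays moved. The work goes in short steps, Python scripts to look and compute and a tool call to move; the robot and the scene stay as the last step left them, time stands still between calls to the robot, and variables do not carry over. Pictures are saved under pics/ and viewed, and the job is handed in when it is done.

Besides the shell and the picture viewer there is one more tool, called after "Call:" as a command line: name --argument value ..., lists and objects as JSON in quotes. jog_arm: Moves the arm, as the interface text tells. Its arguments: {"type":"object","properties":{"targets":{"type":"string"}},"required":["targets"]}

```bash
ls; mkdir -p pics; python3 - <<'E'
from plant import telemetry,snapshot,job,models,ctrl
import cv2,numpy as np,pickle
o=telemetry.get_obs();print({k:np.round(v,3) for k,v in o.items()},ctrl.grip_depth)
for n in ["scene","side","wrist"]:
    p=snapshot(n);cv2.imwrite(f"pics/{n}0.png",p["img"][:,:,::-1]);pickle.dump(p,open(f"pics/{n}0.pkl","wb"))
    print(n,np.round(p["R"],3).tolist(),np.round(p["t"],3))
    for t in ["lens_center","mat","camera","lips","choc_center","cream_center","shaker_center","pad_front","home_pin"]:
        r=models.spot_point(t,p)
        out=[]
        for d in r[:2]:
            u,v=d["uv"];z=p["range_z"][int(np.clip(v,0,399)),int(np.clip(u,0,639))]
            K=p["intrinsics"];X=p["R"].T@(np.linalg.inv(K)@[u*z,v*z,z]-p["t"])
            out.append((np.round(d["uv"],1).tolist(),round(d["conf"],2),np.round(X,4).tolist()))
        print(t,out)
E
```

```text
pics
{'clock': np.float64(0.0), 'joint_pos': array([ 1.6508e+01,  2.0592e+01,  6.3300e-01, -2.1000e-02, -7.0138e+01,
       -1.6508e+01]), 'qvel': array([ 0.029,  0.049,  0.008, -0.139, -0.028,  0.035]), 'tau': array([-1.0000e-03, -5.8273e+01,  2.9306e+01,  6.9970e+00,  7.0000e-03,
       -0.0000e+00]), 'tool_pos': array([ 0.674, -0.   ,  0.226]), 'orientation': array([ 1.79901e+02, -9.00000e-03, -9.00080e+01]), 'force': array([ 0.963, -0.439,  0.668]), 'moment': array([-0.002, -0.044,  0.   ]), 'opening': np.float64(0.087)} -0.0188
scene [[0.673, 0.74, -0.013], [0.439, -0.413, -0.798], [-0.596, 0.531, -0.602]] [-0.368 -0.181  1.393]
lens_center [([364.9, 174.6], 0.67, [0.5047, 0.1859, 0.0496]), ([284.8, 200.0], 0.41, [0.4516, -0.0053, 0.0459])]
mat [([368.9, 186.0], 0.6, [0.5081, 0.1978, 0.0143])]
camera [([224.4, 277.9], 0.58, [0.5739, -0.2397, 0.0616])]
lips [([217.7, 262.4], 0.91, [0.5367, -0.2283, 0.0653]), ([224.5, 275.2], 0.18, [0.572, -0.2377, 0.0653])]
choc_center [([283.9, 200.2], 0.56, [0.456, -0.0111, 0.0506])]
cream_center [([318.2, 227.9], 0.93, [0.5674, -0.0145, 0.0433])]
shaker_center [([367.6, 256.4], 0.62, [0.7073, -0.0218, 0.0647])]Traceback (most recent call last):
  File "<stdin>", line 8, in <module>
ValueError: it knows: camera, choc_center, cream_center, lens_center, lips, mat, shaker_center
```

```bash
cat > h.py <<'E'
from plant import telemetry,snapshot,job,models,ctrl
import cv2,numpy as np,pickle
def cloud(p):
    z=p["range_z"].astype(float);v,u=np.mgrid[0:400,0:640]
    c=np.stack([u*z,v*z,z],-1)@np.linalg.inv(p["intrinsics"]).T
    X=(c-p["t"])@p["R"]; X[z<=0]=np.nan
    return X
def proj(p,X):
    c=p["R"]@np.array(X)+p["t"];q=p["intrinsics"]@c;return q[:2]/q[2]
def snap(n,tag):
    p=snapshot(n);cv2.imwrite(f"pics/{tag}.png",p["img"][:,:,::-1]);pickle.dump(p,open(f"pics/{tag}.pkl","wb"));return p
E
python3 - <<'E'
from h import *
for n in ["side","wrist"]:
    p=snap(n,n+"0"); print(n,np.round(p["R"],3).tolist(),np.round(p["t"],3))
    X=cloud(p)
    for t in ["lens_center","mat","camera","lips","choc_center","cream_center","shaker_center"]:
        print(t,[(np.round(d["uv"],1).tolist(),round(d["conf"],2),np.round(X[int(np.clip(d["uv"][1],0,399)),int(np.clip(d["uv"][0],0,639))],4).tolist()) for d in models.spot_point(t,p)[:2]])
E
```

```text
side [[0.859, -0.512, -0.005], [-0.288, -0.476, -0.831], [0.423, 0.715, -0.557]] [-0.463  0.206  0.731]
lens_center [([259.6, 179.0], 0.7, [0.4901, 0.1838, 0.0327])]
mat [([260.4, 187.7], 0.86, [0.4902, 0.1823, 0.0124]), ([381.0, 188.1], 0.62, [0.6708, -0.0236, 0.0617])]
camera [([371.1, 292.5], 0.62, [0.4773, -0.2558, 0.0633])]
lips [([368.0, 280.5], 0.56, [0.4837, -0.2384, 0.0708])]
choc_center [([275.2, 230.3], 0.86, [0.4324, -0.0151, 0.0422])]
cream_center [([326.3, 208.6], 0.78, [0.5465, -0.0111, 0.049]), ([261.2, 188.3], 0.15, [0.4928, 0.1835, 0.0082])]
shaker_center [([379.9, 189.5], 0.69, [0.6712, -0.017, 0.0556])]
wrist [[-1.0, -0.0, -0.0], [-0.0, 0.967, 0.255], [0.0, 0.255, -0.967]] [ 0.675 -0.032  0.39 ]
lens_center []
mat [([413.9, 182.0], 0.66, [0.5607, -0.0028, 0.0565])]
camera [([451.3, 5.3], 0.71, [0.5412, -0.1854, 0.0646])]
lips []
choc_center [([493.9, 181.7], 0.98, [0.4598, -0.0024, 0.0485])]
cream_center [([414.0, 184.9], 0.9, [0.5597, -0.0006, 0.0578])]
shaker_center [([307.5, 180.2], 0.76, [0.6864, -0.0124, 0.0939]), ([412.2, 181.4], 0.34, [0.562, -0.004, 0.0566])]
```

View pics/scene0.png

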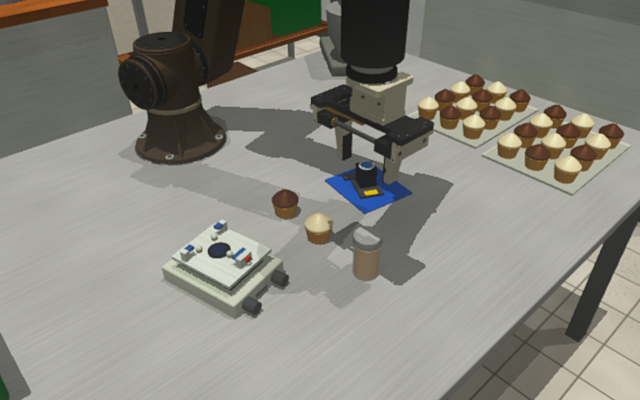

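View pics/side0.png

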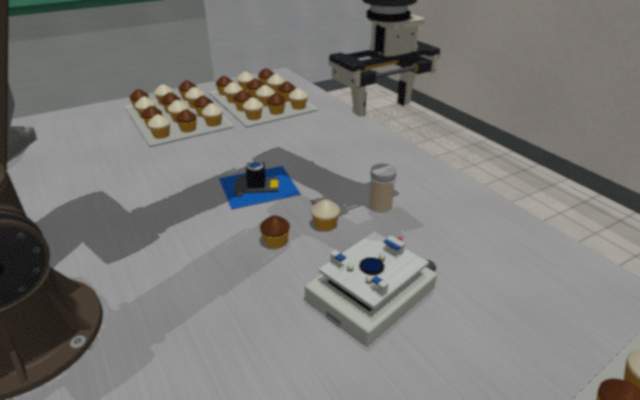

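View pics/wrist0.png

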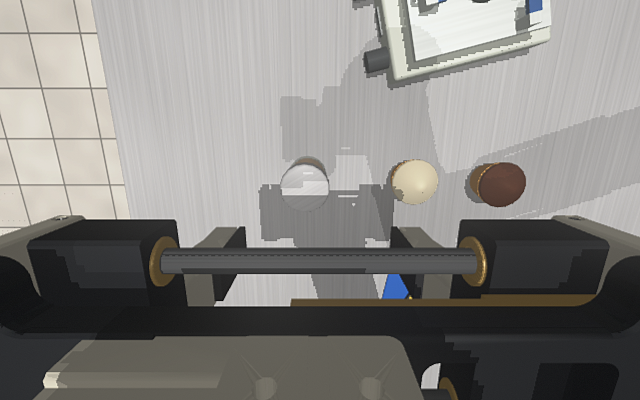

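The scene picture shows the lens on the blue mat at about (367,178) with its yellow mark at (371,192). The camera head is at (220,262), with the red pin at (248,258). The bystanders sit between them, and in the wrist view the camera is at the top right. Next I'll measure from the depth clouds.

```bash
python3 - <<'E'
from h import *
for n in ["scene0","side0"]:
    p=pickle.load(open(f"pics/{n}.pkl","rb"));X=cloud(p);im=p["img"].astype(int)
    hsv=cv2.cvtColor(p["img"],cv2.COLOR_RGB2HSV).astype(int)
    def rep(name,m):
        P=X[m]; P=P[~np.isnan(P[:,0])]
        if len(P)<4: print(name,len(P));return
        mn=np.median(P,0); 
        r=cv2.minAreaRect((P[:,:2]*1000).astype(np.float32))
        print(n,name,len(P),"med",np.round(mn,4),"z5-95",np.round(np.percentile(P[:,2],[5,95]),4),"rect",np.round(r[0],1),np.round(r[1],1),round(r[2],1))
    nearL=(abs(X[...,0]-.5)<.12)&(abs(X[...,1]-.185)<.12)
    nearC=(abs(X[...,0]-.52)<.16)&(abs(X[...,1]+.24)<.16)
    h,s,v=hsv[...,0],hsv[...,1],hsv[...,2]
    rep("yellow",nearL&(h>18)&(h<35)&(s>150)&(X[...,2]<.05))
    rep("mat",nearL&(h>100)&(h<125)&(s>150)&(X[...,2]<.012))
    rep("block",nearL&(v<60)&(X[...,2]>.025)&(X[...,2]<.07))
    rep("dome+",nearL&(X[...,2]>.05)&(X[...,2]<.08))
    rep("flange",nearL&(X[...,2]>.008)&(X[...,2]<.014))
    rep("red",nearC&((h<8)|(h>172))&(s>150))
    b=(nearC&(h>95)&(h<125)&(s>110)&(v>70)&(X[...,2]>.06)).astype(np.uint8)
    k,lab,st,ce=cv2.connectedComponentsWithStats(b)
    for i in range(1,k):
        if st[i,4]>5: rep(f"blue{np.round(ce[i])}",lab==i)
    rep("stage",nearC&(X[...,2]>.05)&(X[...,2]<.076)&(v>150)&(s<60))
    zz=X[...,2][nearC]; hh=np.histogram(zz[~np.isnan(zz)],bins=np.arange(0,.11,.002)); print(list(zip(np.round(hh[1],3).tolist(),hh[0].tolist())))
    rep("housing",nearC&(X[...,2]>.03)&(X[...,2]<.04))
E
```

```text
scene0 yellow 66 med [0.5249 0.187  0.0106] z5-95 [0.0088 0.0128] rect [523.8 186.7] [31.3 20.2] 61.8
scene0 mat 1306 med [0.5304 0.1777 0.0042] z5-95 [0.0021 0.0065] rect [493.1 207.2] [141.  166.6] 80.1
scene0 block 281 med [0.5045 0.1919 0.0438] z5-95 [0.0266 0.058 ] rect [491.7 203.4] [39.9 44.5] 60.5
scene0 dome+ 220 med [0.498  0.1986 0.0591] z5-95 [0.0517 0.0647] rect [491.5 204.5] [40.9 43.9] 62.0
scene0 flange 353 med [0.5117 0.1906 0.0105] z5-95 [0.0084 0.0126] rect [500.1 189.3] [ 85.3 128.4] 51.8
scene0 red 17 med [ 0.5801 -0.1946  0.0841] z5-95 [0.0814 0.0851] rect [ 580.1 -193.6] [6.2 8.6] 34.1
scene0 blue[218. 225.] 29 med [ 0.4701 -0.1817  0.0847] z5-95 [0.0826 0.0865] rect [ 469.8 -179.9] [11.3 14.2] 29.4
scene0 blue[189. 247.] 28 med [ 0.4885 -0.2535  0.0847] z5-95 [0.0833 0.0867] rect [ 488.1 -253.4] [10.8 11.7] 0.3
scene0 blue[238. 253.] 40 med [ 0.5595 -0.199   0.0845] z5-95 [0.0826 0.0864] rect [ 558.4 -197.3] [22.7 26. ] 60.3
scene0 stage 2374 med [ 0.5274 -0.2175  0.0646] z5-95 [0.0628 0.0668] rect [ 517.8 -207.6] [142.  117.9] 14.0
[(0.0, 7775), (0.002, 1269)
[... 1854 characters left out ...]
0.016, 135), (0.018, 120), (0.02, 115), (0.022, 125), (0.024, 119), (0.026, 130), (0.028, 140), (0.03, 199), (0.032, 946), (0.034, 1373), (0.036, 130), (0.038, 109), (0.04, 11), (0.042, 1), (0.044, 0), (0.046, 0), (0.048, 0), (0.05, 0), (0.052, 1), (0.054, 43), (0.056, 89), (0.058, 88), (0.06, 839), (0.062, 2243), (0.064, 418), (0.066, 207), (0.068, 59), (0.07, 58), (0.072, 57), (0.074, 33), (0.076, 33), (0.078, 51), (0.08, 128), (0.082, 229), (0.084, 20), (0.086, 0), (0.088, 0), (0.09, 0), (0.092, 0), (0.094, 0), (0.096, 0), (0.098, 0), (0.1, 0), (0.102, 0), (0.104, 0), (0.106, 0)]
side0 housing 2757 med [ 0.4595 -0.2529  0.0342] z5-95 [0.0315 0.0373] rect [ 526.1 -207. ] [204.2 139.5] 13.8
```

```bash
cat >> h.py <<'E'
from scipy.spatial.transform import Rotation as Ro
def go(pos,yaw,obs=None,rp=(180,0)):
    o=obs or telemetry.get_obs()
    R0=Ro.from_euler("xyz",o["orientation"],degrees=True); R1=Ro.from_euler("xyz",[rp[0],rp[1],yaw],degrees=True)
    s=R0.inv().apply(np.array(pos)-o["tool_pos"]); r=(R0.inv()*R1).as_rotvec(degrees=True)
    print("clock",round(float(o["clock"]),2),"pose",np.round(o["tool_pos"],4),np.round(o["orientation"],2),"F",np.round(o["force"],2),"open",round(float(o["opening"]),4))
    print("GO shift",np.round(s,4),"turn",np.round(r,2))
E
python3 - <<'E'
from h import *
go([.456,.221,.20],-29)
E
```

```text
clock 1.2 pose [0.675  0.     0.2266] [-180.    0.  -90.] F [ 0.27  0.7  -0.54] open 0.0877
GO shift [-0.221   0.219   0.0266] turn [ -0.   0. -61.]
```

Call:
jog_arm --targets "-0.037 0.037 0 0 0 -10 1;-0.074 0.073 0 0 0 -20 1;-0.11 0.11 0.01 0 0 -30 1;-0.147 0.146 0.015 0 0 -40 1;-0.184 0.183 0.02 0 0 -51 1;-0.221 0.219 0.026 0 0 -61 1;-0.221 0.219 0.026 0 0 -61 1;-0.221 0.219 0.026 0 0 -61 1"

```text
clock: 2.2
tool_pos: [0.4561, 0.2213, 0.2009]
orientation: [-180.0, -0.0, -29.0]
force: [0.5, -0.3, -0.5]
opening: 0.0875
```

```bash
python3 - <<'E'
from h import *
go([.4914,.204,.2],-29)
p=snap("wrist","wrist1");X=cloud(p)
m=(abs(X[...,0]-.49)<.04)&(abs(X[...,1]-.2)<.04)
for lo,hi in [(.052,.056),(.0505,.06),(.007,.013)]:
    mm=(abs(X[...,0]-.49)<.08)&(abs(X[...,1]-.2)<.08)&(X[...,2]>lo)&(X[...,2]<hi)
    P=X[mm];print(len(P),np.round(np.median(P,0),4) if len(P) else "",cv2.minAreaRect((P[:,:2]*1000).astype(np.float32)) if len(P) else "")
zz=X[...,2][m]; hh=np.histogram(zz[~np.isnan(zz)],bins=np.arange(0,.08,.002)); print(list(zip(np.round(hh[1],3).tolist(),hh[0].tolist())))
E
```

```text
clock 2.2 pose [0.4561 0.2213 0.2009] [-1.7997e+02 -2.0000e-02 -2.9000e+01] F [ 0.53 -0.31 -0.48] open 0.0875
GO shift [ 0.0392 -0.002   0.0009] turn [-0.03 -0.02 -0.  ]
48 [0.5043 0.2084 0.0554] ((492.2400817871094, 206.61578369140625), (37.463871002197266, 39.935585021972656), 60.5388298034668)
645 [0.4943 0.2046 0.058 ] ((491.72845458984375, 206.05250549316406), (38.86864471435547, 39.91552734375), 61.73259735107422)
2557 [0.4962 0.2017 0.0101] ((492.9696350097656, 208.54879760742188), (89.17649841308594, 99.93378448486328), 62.36918258666992)
[(0.0, 0), (0.002, 534), (0.004, 537), (0.006, 11), (0.008, 744), (0.01, 904), (0.012, 10), (0.014, 4), (0.016, 3), (0.018, 5), (0.02, 4), (0.022, 3), (0.024, 2), (0.026, 1), (0.028, 0), (0.03, 0), (0.032, 0), (0.034, 0), (0.036, 0), (0.038, 0), (0.04, 1), (0.042, 0), (0.044, 2), (0.046, 5), (0.048, 4), (0.05, 4), (0.052, 5), (0.054, 43), (0.056, 275), (0.058, 320), (0.06, 285), (0.062, 250), (0.064, 176), (0.066, 4), (0.068, 0), (0.07, 0), (0.072, 0), (0.074, 0), (0.076, 0)]
```

View pics/wrist1.png

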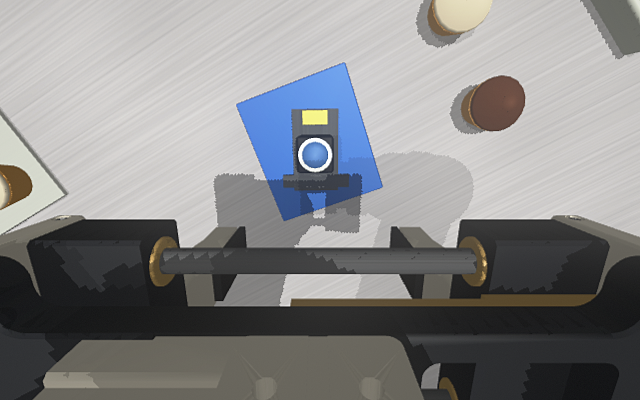

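The wrist picture shows the lens square to the tool at (315,155), with the yellow mark ahead at (315,117). Its yaw is about -28.4°, and all three cameras agree on its position to within 1.5 mm.

```bash
python3 - <<'E'
from h import *
go([.4916,.2048,.025],-28.4)
E
```

```text
clock 2.25 pose [0.4564 0.2208 0.2008] [-1.7998e+02 -2.0000e-02 -2.9070e+01] F [-0.37 -0.26  0.18] open 0.0879
GO shift [ 0.0385 -0.003   0.1758] turn [-0.02 -0.02 -0.67]
```

Call:
jog_arm --targets "0.02 -0.0015 0.03 0 0 -0.6 1;0.0385 -0.003 0.06 0 0 -0.6 1;0.0385 -0.003 0.1 0 0 -0.6 1;0.0385 -0.003 0.14 0 0 -0.6 1;0.0385 -0.003 0.165 0 0 -0.6 1;0.0385 -0.003 0.1758 0 0 -0.6 1;0.0385 -0.003 0.1758 0 0 -0.6 1;0.0385 -0.003 0.1758 0 0 -0.6 -0.2"

```text
clock: 3.25
tool_pos: [0.4925, 0.205, 0.0261]
orientation: [-179.9, -0.1, -28.5]
force: [-0.1, -0.1, 0.2]
opening: 0.0821
```

Call:
jog_arm --targets "0 0 0 0 0 0 -0.3;0 0 0 0 0 0 -0.5;0 0 0 0 0 0 -1;0 0 0 0 0 0 -1;0 0 0 0 0 0 -1;0 0 0 0 0 0 -1;0 0 0 0 0 0 -1;0 0 0 0 0 0 -1"

```text
clock: 4.25
tool_pos: [0.4925, 0.2051, 0.0261]
orientation: [-179.9, -0.1, -28.5]
force: [-1.2, 0.0, 3.3]
opening: 0.0398
```

```bash
python3 - <<'E'
from h import *
import math
c=np.array([.5155,-.2085]);y=math.radians(13.8);q=c-.022*np.array([math.cos(y),math.sin(y)]);print(q)
go([.52,.2,.2],-28.4)
go([q[0],q[1],.2],13.8)
p=snap("side","side1");p=snap("wrist","wrist2")
E
```

```text
[ 0.49413505 -0.21374774]
clock 4.25 pose [0.4925 0.2051 0.0261] [-1.7989e+02 -6.0000e-02 -2.8490e+01] F [-1.18  0.    3.35] open 0.0398
GO shift [ 0.0268 -0.009  -0.1738] turn [-0.11 -0.06 -0.09]
clock 4.25 pose [0.4925 0.2051 0.0261] [-1.7989e+02 -6.0000e-02 -2.8490e+01] F [-1.18  0.    3.35] open 0.0398
GO shift [ 0.2014  0.367  -0.1744] turn [ -0.08  -0.09 -42.29]
```

View pics/side1.png

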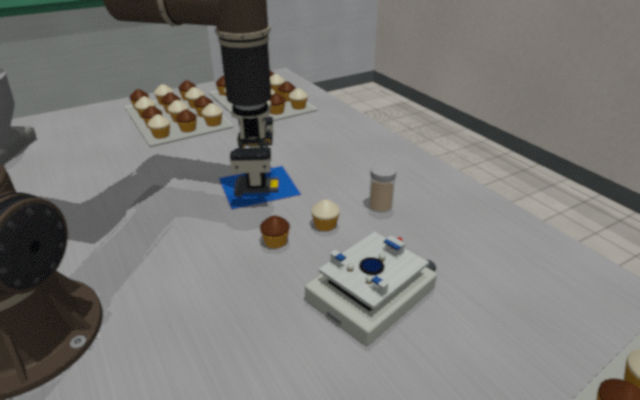

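Gripped: the opening is 39.8 mm on the 40 mm block. Next I'll lift and carry it high over the bystanders.

Call:
jog_arm --targets "0 0 -0.03 0 0 0 -1;0 0 -0.08 0 0 0 -1;0 0 -0.13 0 0 0 -1;0.02 0.04 -0.165 0 0 -5 -1;0.05 0.09 -0.174 0 0 -10 -1;0.08 0.145 -0.174 0 0 -16 -1;0.11 0.2 -0.174 0 0 -22 -1;0.14 0.255 -0.174 0 0 -28 -1"

```text
clock: 5.35
tool_pos: [0.493, -0.0874, 0.1995]
orientation: [-179.9, -0.1, -0.3]
force: [0.9, -0.1, -2.0]
opening: 0.0402
```

```bash
python3 - <<'E'
from h import *
go([.4941,-.2137,.16],13.8)
E
```

```text
clock 5.35 pose [ 0.493  -0.0874  0.1995] [-1.7991e+02 -1.0000e-01 -2.8000e-01] F [ 0.89 -0.09 -1.95] open 0.0402
GO shift [0.0017 0.1264 0.0393] turn [ -0.08  -0.11 -14.08]
```

Call:
jog_arm --targets "0 0.04 0 0 0 -5 -1;0 0.08 0.01 0 0 -10 -1;0.002 0.11 0.025 0 0 -14.1 -1;0.002 0.126 0.038 0 0 -14.1 -1;0.002 0.126 0.039 0 0 -14.1 -1;0.002 0.126 0.039 0 0 -14.1 -1;0.002 0.126 0.039 0 0 -14.1 -1;0.002 0.126 0.039 0 0 -14.1 -1"

```text
clock: 6.35
tool_pos: [0.4948, -0.2127, 0.1609]
orientation: [-180.0, -0.2, 13.9]
force: [-0.1, -0.1, -2.9]
opening: 0.0395
```

```bash
python3 - <<'E'
from h import *
go([.4941,-.2137,.1],13.8)
for n in ["side","wrist","scene"]: snap(n,n+"3")
for n in ["side","wrist","scene"]:
    p=pickle.load(open(f"pics/{n}3.pkl","rb"));X=cloud(p)
    hsv=cv2.cvtColor(p["img"],cv2.COLOR_RGB2HSV).astype(int);h,s,v=hsv[...,0],hsv[...,1],hsv[...,2]
    near=(abs(X[...,0]-.52)<.16)&(abs(X[...,1]+.21)<.16)
    for nm,m in [("blue",(h>95)&(h<125)&(s>110)&(v>70)&near&(X[...,2]>.076)&(X[...,2]<.095)),("red",((h<8)|(h>172))&(s>150)&near),("yellow",(h>18)&(h<35)&(s>150)&near)]:
        k,lab,st,ce=cv2.connectedComponentsWithStats(m.astype(np.uint8))
        for i in range(1,k):
            if st[i,4]>12:
                P=X[lab==i];r=cv2.minAreaRect((P[:,:2]*1000).astype(np.float32));print(n,nm,np.round(ce[i]),st[i,4],np.round(np.median(P,0),4),np.round(r[0],1),np.round(r[1],1),round(r[2],1))
    u=[proj(p,[.494,-.2137,.165])];print(u)
ims=[cv2.imread(f"pics/{n}3.png") for n in ["side","wrist","scene"]]
cv2.imwrite("pics/c3.png",np.vstack([np.hstack([cv2.resize(ims[0][150:350,260:560],(400,267)),cv2.resize(ims[2][100:300,120:420],(400,267))]),cv2.resize(ims[1][:260],(800,325))]))
E
```

```text
clock 6.35 pose [ 0.4948 -0.2127  0.1609] [-179.95   -0.18   13.87] F [-0.12 -0.06 -2.9 ] open 0.0395
GO shift [-0.0012  0.0008  0.0609] turn [-0.05 -0.18  0.07]
side blue [392. 244.] 55 [ 0.5598 -0.199   0.0823] [ 560.6 -198.4] [ 7.3 27.4] 12.3
side blue [340. 257.] 37 [ 0.4679 -0.1826  0.0824] [ 468.9 -181.1] [10.2 13.6] 13.6
side blue [376. 279.] 37 [ 0.4872 -0.2531  0.0824] [ 486.8 -252.6] [ 9.7 12.8] 6.7
side yellow [346. 168.] 100 [ 0.4664 -0.1919  0.2526] [ 470.1 -198.4] [ 7.6 62.6] 13.5
side yellow [400. 172.] 96 [ 0.5214 -0.2438  0.2541] [ 521.8 -243.5] [ 5.  33.6] 14.6
side yellow [374. 181.] 13 [ 0.4788 -0.2443  0.2539] [ 478.3 -242.5] [ 1.8 10.2] 18.5
[array([367.23947053, 220.53272077])]
wrist blue [318. 126.] 340 [ 0.5611 -0.1963  0.0844] [ 561.2 -196.7] [ 7.1 27.9] 13.8
wrist blue [271. 221.] 67 [ 0.4711 -0.1762  0.0843] [ 471.1 -176.1] [9.2 6.1] 18.4
wrist blue [365. 223.] 24 [ 0.4889 -0.258   0.0844] [ 490.8 -256.2] [8.6 5.6] 16.9
[array([318.64528843, 245.15636374])]
scene blue [238. 253.] 41 [ 0.559  -0.1986  0.0843] [ 558.9 -197.6] [ 7.9 29.7] 13.5
scene red [247. 258.] 23 [ 0.5811 -0.1941  0.0833] [ 579.9 -193.3] [7.1 9.3] 53.9
scene yellow [175. 162.] 20 [ 0.4831 -0.2448  0.2572] [ 483.5 -243.8] [9.8 5.6] 80.7
scene yellow [188. 174.] 32 [ 0.5248 -0.2434  0.2549] [ 525.2 -245.9] [ 2.7 30.3] 13.1
scene yellow [185. 185.] 15 [ 0.5372 -0.2596  0.247 ] [ 535.7 -259.7] [10.6  2.5] 14.5
scene yellow [222. 220.] 109 [ 0.5307 -0.2034  0.1457] [ 530.3 -204.5] [19.7 32.1] 10.3
[array([203.5578152 , 203.67830072])]
```

View pics/c3.png

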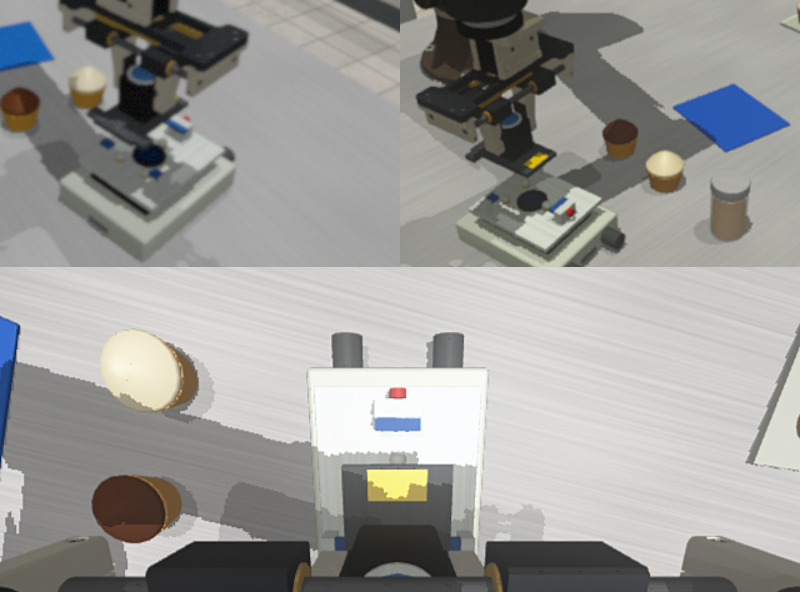

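```bash
python3 - <<'E'
from h import *
def ana(n):
    p=pickle.load(open(f"pics/{n}.pkl","rb"));X=cloud(p)
    hsv=cv2.cvtColor(p["img"],cv2.COLOR_RGB2HSV).astype(int);h,s,v=hsv[...,0],hsv[...,1],hsv[...,2]
    zr=(.138,.152)
    near=(abs(X[...,0]-.5)<.09)&(abs(X[...,1]+.21)<.07)&(X[...,2]>zr[0])&(X[...,2]<zr[1])
    a=np.radians(13.85);ex=np.array([np.cos(a),np.sin(a)]);ey=np.array([-ex[1],ex[0]])
    P=X[near];print(n,"flange n",len(P),"z",np.median(P[:,2]))
    L=P[:,:2]@np.c_[ex,ey]*1000
    print("x range",np.percentile(L[:,0],[.3,2,98,99.7]),"y",np.percentile(L[:,1],[.3,2,98,99.7]))
    print(cv2.minAreaRect(L.astype(np.float32)))
    # side edges slope: per-x-bin min/max
    for lo in np.arange(np.floor(L[:,0].min()),L[:,0].max(),6):
        q=L[(L[:,0]>=lo)&(L[:,0]<lo+6),1]
        if len(q)>10: print("  x",lo,"y",round(q.min(),1),round(q.max(),1),"mid",round((q.min()+q.max())/2,2))
    m=(h>95)&(h<125)&(s>110)&(v>70)&(X[...,2]>.076)&(X[...,2]<.095)&(X[...,0]>.54)&(X[...,0]<.6)
    q=X[m][:,:2]@np.c_[ex,ey]*1000;print("front lip x",q[:,0].min(),q[:,0].max(),"y",q[:,1].min(),q[:,1].max(),"mid",(q[:,1].min()+q[:,1].max())/2)
    q=P[:,:2]
    # stage edges
    m=(X[...,2]>.0615)&(X[...,2]<.0665)&(abs(X[...,0]-.52)<.12)&(abs(X[...,1]+.21)<.12)
    q=X[m][:,:2]@np.c_[ex,ey]*1000;print("stage",np.percentile(q,[.2,99.8],0), "zmed",np.median(X[m][:,2]))
    m=(X[...,2]>.034)&(X[...,2]<.039)&(abs(X[...,0]-.52)<.14)&(abs(X[...,1]+.21)<.14)
    q=X[m][:,:2]@np.c_[ex,ey]*1000;print("housing",np.percentile(q,[.2,99.8],0),np.median(X[m][:,2]))
    t=telemetry.get_obs()["tool_pos"][:2]@np.c_[ex,ey]*1000;print("tcp",t)
ana("wrist3")
E
```

```text
wrist3 flange n 4816 z 0.14488468521809522
x range [381.63396223 434.61253862 477.99636638 478.22950497] y [-352.90631813 -352.23216686 -297.60658558 -296.95369495]
((428.2891845703125, -324.85211181640625), (99.87210845947266, 57.6641845703125), 0.19628548622131348)
  x 378.0 y -353.8 -296.2 mid -325.01
  x 384.0 y -353.7 -296.2 mid -324.95
  x 432.0 y -352.7 -296.9 mid -324.8
  x 438.0 y -353.0 -297.0 mid -325.0
  x 444.0 y -352.9 -297.1 mid -325.02
  x 450.0 y -352.6 -296.8 mid -324.7
  x 456.0 y -352.9 -297.1 mid -324.99
  x 462.0 y -352.8 -296.7 mid -324.74
  x 468.0 y -352.5 -296.8 mid -324.64
  x 474.0 y -352.8 -297.1 mid -324.96
front lip x 494.273376721735 501.41061551399247 y -339.25077573301854 -311.388864756016 mid -325.31982024451725
stage [[ 417.05122113 -382.68525611]
 [ 523.42282192 -267.15319658]] zmed 0.06433438297590413
housing [[ 391.80155724 -394.01010682]
 [ 539.83989974 -255.93362905]] 0.035843377090314064
tcp [ 429.24173141 -325.19985849]
```

In the wrist view the flange (rows 200-240) lines up with the front lip at (318,126). The lateral offset is about 0.3 mm, the yaw error about 0.2° and the lens is about 23 mm short. Stage top is at 64.4 mm, so first touch should come at TCP z ≈ 0.0984. I'll go down to just above that.

Call:
jog_arm --targets "0.001 0 0.01 0 -0.1 0 -1;0.001 0 0.022 0 -0.1 0 -1;0.001 0 0.034 0 -0.1 0 -1;0.001 0 0.045 0 -0.1 0 -1;0.001 0 0.053 0 -0.1 0 -1;0.001 0 0.058 0 -0.1 0 -1;0.001 0 0.059 0 -0.1 0 -1;0.001 0 0.059 0 -0.1 0 -1"

```text
clock: 7.5
tool_pos: [0.4959, -0.2127, 0.1018]
orientation: [-180.0, -0.1, 13.9]
force: [-0.1, -0.1, -2.2]
opening: 0.04
```

```bash
python3 - <<'E'
from h import *
go([.4941,-.2137,.0939],13.85)
p=snap("side","side4");q=snap("wrist","wrist4")
for i in range(2): print(np.round(telemetry.get_obs()["force"],2))
cv2.imwrite("pics/c4.png",np.vstack([cv2.resize(p["img"][180:340,280:460,::-1],(720,640))[:320*2][:300*2][:270],cv2.resize(q["img"][60:260,160:480,::-1],(720,320))]))
cv2.imwrite("pics/c4s.png",cv2.resize(p["img"][190:330,290:470,::-1],(720,560),interpolation=cv2.INTER_CUBIC))
E
```

```text
clock 7.5 pose [ 0.4959 -0.2127  0.1018] [-1.7996e+02 -7.0000e-02  1.3850e+01] F [-0.15 -0.09 -2.17] open 0.04
GO shift [-0.002   0.0005  0.0079] turn [-0.04 -0.07  0.  ]
[-0.97  0.6  -2.67]
[-0.97  0.6  -2.67]
```

View pics/c4s.png

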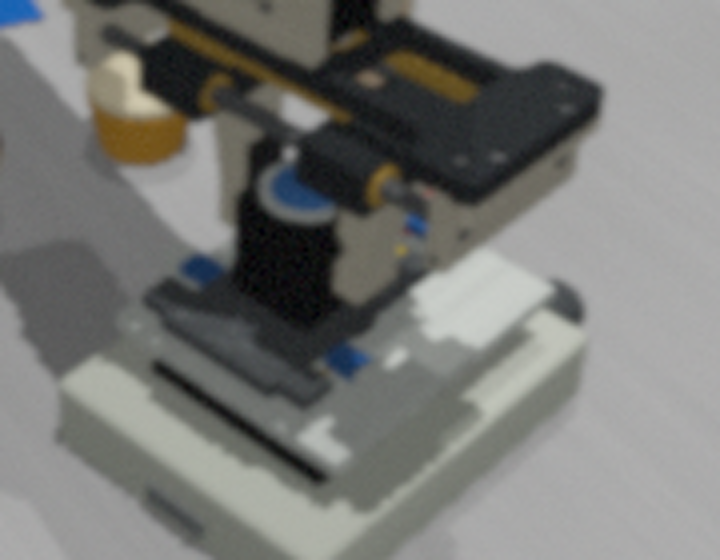

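The side view shows the ears just behind the two blue side lips, at about (200,268) and (348,358) in the crop. I'll press down gently.

Call:
jog_arm --targets "0 0 0.001 0 0 0 -1;0 0 0.002 0 0 0 -1;0 0 0.003 0 0 0 -1;0 0 0.004 0 0 0 -1;0 0 0.005 0 0 0 -1;0 0 0.0055 0 0 0 -1;0 0 0.006 0 0 0 -1;0 0 0.006 0 0 0 -1"

```text
clock: 8.6
tool_pos: [0.4961, -0.2128, 0.0962]
orientation: [-180.0, -0.1, 13.9]
force: [-2.1, 0.9, 1.6]
opening: 0.04
```

```bash
python3 - <<'E'
from h import *
go([.4941,-.2137,.0939],13.85)
snapshot("wrist");print(np.round(telemetry.get_obs()["force"],2))
E
```

```text
clock 8.6 pose [ 0.4961 -0.2128  0.0962] [-1.7997e+02 -1.1000e-01  1.3860e+01] F [-2.05  0.87  1.63] open 0.04
GO shift [-0.0022  0.0004  0.0023] turn [-0.03 -0.11  0.01]
[-1.24  0.    1.23]
```

Call:
jog_arm --targets "0 0 0.0005 0 0 0 -1;0 0 0.001 0 0 0 -1;0 0 0.0015 0 0 0 -1;0 0 0.002 0 0 0 -1;0 0 0.0025 0 0 0 -1;0 0 0.003 0 0 0 -1;0 0 0.003 0 0 0 -1;0 0 0.003 0 0 0 -1"

```text
clock: 9.65
tool_pos: [0.4965, -0.2129, 0.0937]
orientation: [180.0, -0.1, 13.9]
force: [-1.8, 0.7, 7.2]
opening: 0.0396
```

```bash
python3 - <<'E'
from h import *
go([.4941,-.2137,.0934],13.85)
p=snap("wrist","wrist5");print(np.round(telemetry.get_obs()["force"],2))
X=cloud(p);a=np.radians(13.85);M=np.array([[np.cos(a),-np.sin(a)],[np.sin(a),np.cos(a)]])
near=(abs(X[...,0]-.5)<.09)&(abs(X[...,1]+.21)<.07)&(X[...,2]>.0745)&(X[...,2]<.0815)
L=X[near];l=L[:,:2]@M*1000;print("z",np.median(L[:,2]),"x",np.percentile(l[:,0],[2,98,99.7]))
hsv=cv2.cvtColor(p["img"],cv2.COLOR_RGB2HSV).astype(int);h,s,v=hsv[...,0],hsv[...,1],hsv[...,2]
m=(h>95)&(h<125)&(s>110)&(v>70)&(X[...,2]>.08)&(X[...,2]<.095)&(X[...,0]>.54)&(X[...,0]<.6)
q=X[m];print("lip z",np.median(q[:,2]),"xy",(q[:,:2]@M*1000).min(0),(q[:,:2]@M*1000).max(0))
print("tcp",telemetry.get_obs()["tool_pos"][:2]@M*1000)
E
```

```text
clock 9.65 pose [ 0.4965 -0.2129  0.0937] [ 1.800e+02 -1.400e-01  1.387e+01] F [-1.83  0.67  7.18] open 0.0396
GO shift [-0.0025  0.0002  0.0003] turn [ 0.   -0.14  0.02]
[-2.48  1.65  6.72]
z 0.07782200726382187 x [436.30141674 479.66693096 516.88114543]
lip z 0.08440079824080764 xy [ 493.92270051 -340.01543708] [ 501.92787829 -310.53972122]
tcp [ 431.12058792 -325.5442146 ]
```

View pics/wrist5.png

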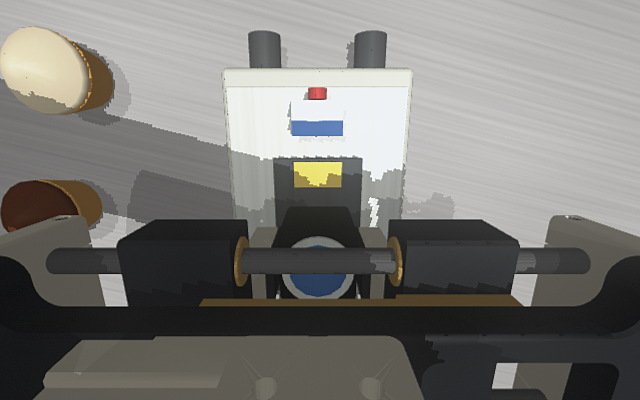

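The flange is still about 14 mm short of the front lip (blue at (317,128), flange edge at row 158). It is pressed about 4 mm with 9 N and its top is roughly 1 mm below the lip undersides. I'll press slightly more and slide.

Call:
jog_arm --targets "0 0 0.0005 0 -0.1 0 -1;0.001 0 0.0008 0 -0.1 0 -1;0.003 0 0.0008 0 -0.1 0 -1;0.005 0 0.0008 0 -0.1 0 -1;0.007 0 0.0008 0 -0.1 0 -1;0.009 0 0.0008 0 -0.1 0 -1;0.011 0 0.0008 0 -0.1 0 -1;0.012 0 0.0008 0 -0.1 0 -1"

```text
clock: 10.7
tool_pos: [0.5084, -0.2103, 0.0936]
orientation: [180.0, -0.1, 13.9]
force: [-1.5, -0.8, 7.1]
opening: 0.0403
```

```bash
cat >> h.py <<'E'
def chk(tag):
    go([.5161,-.2082,.0932],13.85)
    p=snap("wrist",tag);print(np.round(telemetry.get_obs()["force"],2))
    X=cloud(p);a=np.radians(13.85);M=np.array([[np.cos(a),-np.sin(a)],[np.sin(a),np.cos(a)]])
    t=telemetry.get_obs()["tool_pos"][:2]@M*1000;f=telemetry.get_obs()["force"][:2]@M
    print("tcp cam frame",t,"f along",f)
    Y=X.copy();Y[...,:2]=X[...,:2]@M;Y*=1000
    near=(Y[...,0]>t[0]+22)&(Y[...,0]<t[0]+52)&(abs(Y[...,1]-t[1])<27)&(Y[...,2]>72)&(Y[...,2]<82)
    l=Y[near];print("flange n",len(l),"z med",np.median(l[:,2]),"xmax",np.percentile(l[:,0],[98,99.7]))
    for lo in np.arange(t[0]+22,t[0]+50,7):
        q=l[(l[:,0]>=lo)&(l[:,0]<lo+7)]; 
        if len(q)>20: print("  x",round(lo-t[0]),"z",round(np.median(q[:,2]),2))
    return p
E
python3 -c "
from h import *
p=chk('wrist6')"
```

```text
clock 10.7 pose [ 0.5084 -0.2103  0.0936] [ 1.7996e+02 -6.0000e-02  1.3890e+01] F [-1.49 -0.83  7.06] open 0.0403
GO shift [ 0.008  -0.0002  0.0004] turn [ 0.04 -0.06  0.04]
[-1.43 -0.53  7.56]
tcp cam frame [ 443.44836138 -325.93155607] f along [-1.51562855 -0.16989944]
flange n 3516 z med 77.5992900903193 xmax [491.68698944 491.87954419]
  x 22 z 77.46
  x 29 z 77.69
  x 36 z 77.71
  x 43 z 77.48
```

Call:
jog_arm --targets "0.0005 -0.0004 0.001 0 0 0 -1;0.001 -0.0004 0.001 0 0 0 -1;0.002 -0.0004 0.001 0 0 0 -1;0.003 -0.0004 0.001 0 0 0 -1;0.004 -0.0004 0.001 0 0 0 -1;0.005 -0.0004 0.001 0 0 0 -1;0.006 -0.0004 0.001 0 0 0 -1;0.006 -0.0004 0.001 0 0 0 -1"

```text
clock: 11.75
tool_pos: [0.5148, -0.2088, 0.0933]
orientation: [179.9, -0.1, 13.9]
force: [-2.3, 0.5, 8.2]
opening: 0.04
```

```bash
python3 -c "
from h import *
p=chk('wrist7')
cv2.imwrite('pics/w7.png',cv2.resize(p['img'][40:260,180:460,::-1],(700,550)))"
```

```text
clock 11.75 pose [ 0.5148 -0.2088  0.0933] [ 1.799e+02 -1.100e-01  1.392e+01] F [-2.28  0.46  8.2 ] open 0.04
GO shift [ 0.0014 -0.0003  0.0001] turn [ 0.1  -0.11  0.07]
[-1.6  -0.75  8.3 ]
tcp cam frame [ 449.85103756 -326.01012094] f along [-1.73395048 -0.34223347]
flange n 3052 z med 77.34656613801158 xmax [497.8641632  498.49361533]
  x 22 z 77.21
  x 29 z 77.41
  x 36 z 77.5
  x 43 z 77.17
```

View pics/w7.png

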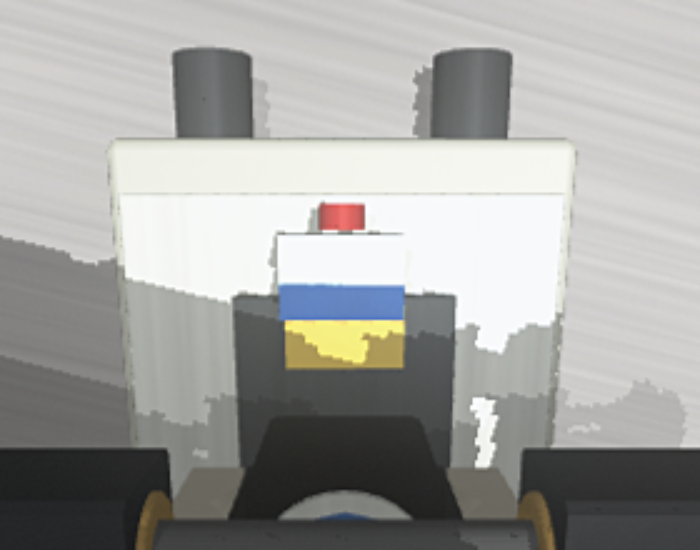

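The front edge is now under the front lip and the red tail at (342,215) has not moved out yet. About 3-3.5 mm remain, so I'll creep.

Call:
jog_arm --targets "0.0005 -0.0004 0.0005 0 0 0 -1;0.001 -0.0005 0.0005 0 0 0 -1;0.0015 -0.0005 0.0005 0 0 0 -1;0.002 -0.0005 0.0005 0 0 0 -1;0.0024 -0.0005 0.0005 0 0 0 -1;0.0027 -0.0005 0.0005 0 0 0 -1;0.003 -0.0005 0.0005 0 0 0 -1;0.003 -0.0005 0.0005 0 0 0 -1"

```text
clock: 12.8
tool_pos: [0.5177, -0.208, 0.0934]
orientation: [179.9, -0.1, 13.9]
force: [-2.2, -1.1, 8.5]
opening: 0.0397
```

```bash
python3 -c "
from h import *
p=chk('wrist8')
cv2.imwrite('pics/w8.png',cv2.resize(p['img'][40:260,180:460,::-1],(700,550)))"
```

```text
clock 12.8 pose [ 0.5177 -0.208   0.0934] [ 1.7986e+02 -1.2000e-01  1.3940e+01] F [-2.15 -1.13  8.51] open 0.0397
GO shift [-0.0016 -0.0002  0.0002] turn [ 0.14 -0.12  0.09]
[-2.53 -0.45  7.81]
tcp cam frame [ 452.90246623 -325.8792999 ] f along [-2.5659873   0.16900468]
flange n 2803 z med 77.47251480651977 xmax [500.93712588 501.53908944]
  x 22 z 77.38
  x 29 z 77.58
  x 36 z 77.56
  x 43 z 77.26
```

View pics/w8.png

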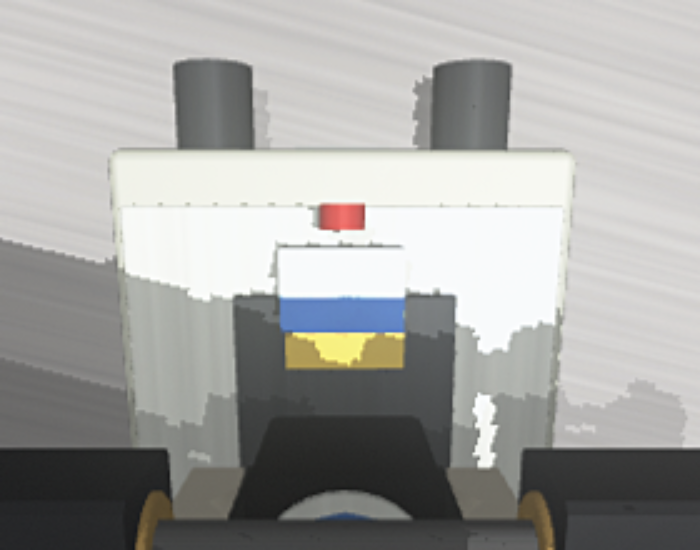

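Call:
jog_arm --targets "0.0002 -0.0003 0.0003 0.1 -0.1 0 -1;0.0004 -0.0003 0.0003 0.1 -0.1 0 -1;0.0006 -0.0003 0.0003 0.1 -0.1 0 -1;0.0008 -0.0003 0.0003 0.1 -0.1 0 -1;0.001 -0.0003 0.0003 0.1 -0.1 0 -1;0.0012 -0.0003 0.0003 0.1 -0.1 0 -1;0.0012 -0.0003 0.0003 0.1 -0.1 0 -1;0.0012 -0.0003 0.0003 0.1 -0.1 0 -1"

```text
clock: 13.85
tool_pos: [0.5185, -0.2079, 0.0936]
orientation: [179.9, 0.0, 14.0]
force: [-3.3, 0.4, 8.6]
opening: 0.0398
```

```bash
python3 -c "
from h import *
p=chk('wrist9')"
```

```text
clock 13.85 pose [ 0.5185 -0.2079  0.0936] [1.7993e+02 2.0000e-02 1.3950e+01] F [-3.26  0.36  8.64] open 0.0398
GO shift [-0.0024 -0.0002  0.0004] turn [0.07 0.02 0.1 ]
[-2.95 -0.79  7.94]
tcp cam frame [ 453.6476526 -325.8958541] f along [-3.05491714 -0.05884896]
flange n 2751 z med 77.55475431592482 xmax [501.64933387 502.27373092]
  x 22 z 77.44
  x 29 z 77.73
  x 36 z 77.6
  x 43 z 77.37
```

Call:
jog_arm --targets "0.0002 0 0.0003 0 0 0 -1;0.0004 0 0.0003 0 0 0 -1;0.0006 0 0.0003 0 0 0 -1;0.0008 0 0.0003 0 0 0 -1;0.001 0 0.0003 0 0 0 -1;0.0011 0 0.0003 0 0 0 -1;0.0011 0 0.0003 0 0 0 -1;0.0011 0 0.0003 0 0 0 -1"

```text
clock: 14.9
tool_pos: [0.5185, -0.2079, 0.0936]
orientation: [179.9, 0.1, 14.0]
force: [-4.5, -0.1, 8.8]
opening: 0.0395
```

```bash
python3 -c "
from h import *
p=chk('wrist10')
cv2.imwrite('pics/w10.png',cv2.resize(p['img'][40:260,180:460,::-1],(700,550)))"
```

```text
clock 14.9 pose [ 0.5185 -0.2079  0.0936] [1.7993e+02 1.2000e-01 1.3950e+01] F [-4.47 -0.09  8.78] open 0.0395
GO shift [-0.0025 -0.0003  0.0004] turn [0.07 0.12 0.1 ]
[-5.01 -0.42  9.29]
tcp cam frame [ 453.74155357 -325.96836984] f along [-4.96218567  0.78982685]
flange n 2753 z med 77.49826308016875 xmax [501.71293926 502.26115977]
  x 22 z 77.45
  x 29 z 77.59
  x 36 z 77.58
  x 43 z 77.33
```

View pics/w10.png

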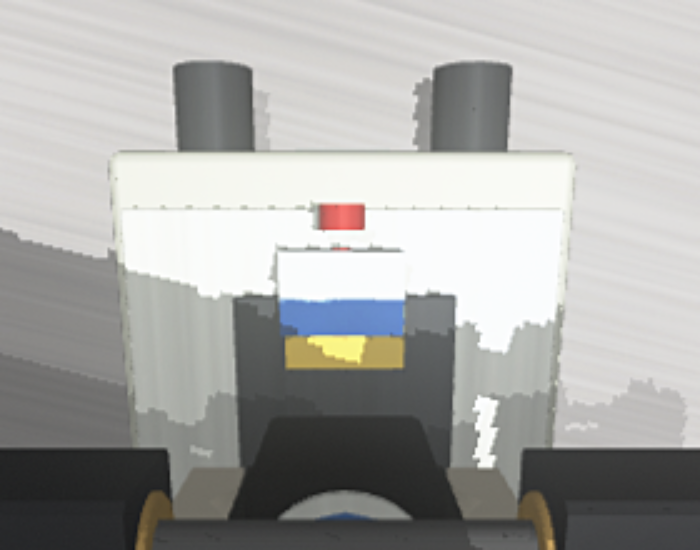

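The slide has stopped: a 1.1 mm command gave no motion and the reaction rose to 5 N. The red tail at (342,216) stands clear of the post by about 4 mm. I'll ease up so the springs seat the flange against the lips while keeping light forward pressure.

Call:
jog_arm --targets "0.001 0 0 0 -0.1 0 -1;0.001 0 -0.0002 0 -0.1 0 -1;0.001 0 -0.0004 0 -0.1 0 -1;0.001 0 -0.0006 0 -0.1 0 -1;0.001 0 -0.0007 0 -0.1 0 -1;0.001 0 -0.0008 0 -0.1 0 -1;0.001 0 -0.0008 0 -0.1 0 -1;0.001 0 -0.0008 0 -0.1 0 -1"

```text
clock: 15.95
tool_pos: [0.5187, -0.2078, 0.0942]
orientation: [180.0, 0.3, 13.9]
force: [-5.5, -0.8, 5.4]
opening: 0.0399
```

```bash
python3 -c "
from h import *
p=chk('wrist11')"
```

```text
clock 15.95 pose [ 0.5187 -0.2078  0.0942] [179.95   0.32  13.94] F [-5.46 -0.76  5.4 ] open 0.0399
GO shift [-0.0026 -0.0002  0.001 ] turn [0.05 0.32 0.09]
[-5.84 -1.12  4.65]
tcp cam frame [ 453.85077741 -325.9266527 ] f along [-5.93855615  0.30988312]
flange n 2750 z med 77.88165464035225 xmax [501.76409915 502.30444295]
  x 22 z 77.86
  x 29 z 78.01
  x 36 z 77.91
  x 43 z 77.55
```

Call:
jog_arm --targets "0.0006 0 0 0 0.1 0 -1;0.0006 0 -0.0002 0 0.2 0 -1;0.0006 0 -0.0004 0 0.3 0 -1;0.0006 0 -0.0006 0 0.3 0 -1;0.0006 0 -0.0008 0 0.3 0 -1;0.0006 0 -0.001 0 0.3 0 -1;0.0006 0 -0.001 0 0.3 0 -1;0.0006 0 -0.001 0 0.3 0 -1"

```text
clock: 17.0
tool_pos: [0.5186, -0.2078, 0.0948]
orientation: [180.0, 0.1, 13.9]
force: [-4.7, -1.9, 3.5]
opening: 0.0399
```

```bash
python3 -c "
from h import *
p=chk('wrist12')"
```

```text
clock 17.0 pose [ 0.5186 -0.2078  0.0948] [1.7997e+02 9.0000e-02 1.3930e+01] F [-4.72 -1.88  3.45] open 0.0399
GO shift [-0.0025 -0.0002  0.0016] turn [0.03 0.09 0.08]
[-4.07 -1.96  2.88]
tcp cam frame [ 453.74968276 -325.90229709] f along [-4.42194078 -0.92470906]
flange n 2766 z med 78.66087790787118 xmax [501.76769758 502.26350242]
  x 22 z 78.64
  x 29 z 78.77
  x 36 z 78.73
  x 43 z 78.4
```

Call:
jog_arm --targets "0.0006 0 0 0 0.1 0 -1;0.0006 0 -0.0002 0 0.1 0 -1;0.0006 0 -0.0003 0 0.1 0 -1;0.0006 0 -0.0004 0 0.1 0 -1;0.0006 0 -0.0006 0 0.1 0 -1;0.0006 0 -0.0006 0 0.1 0 -1;0.0006 0 -0.0006 0 0.1 0 -1;0.0006 0 -0.0006 0 0.1 0 -1"

```text
clock: 18.05
tool_pos: [0.5186, -0.2078, 0.095]
orientation: [180.0, 0.1, 13.9]
force: [-3.2, -2.1, 2.6]
opening: 0.04
```

```bash
python3 -c "
from h import *
p=chk('wrist13')"
```

```text
clock 18.05 pose [ 0.5186 -0.2078  0.095 ] [1.7999e+02 6.0000e-02 1.3920e+01] F [-3.18 -2.05  2.59] open 0.04
GO shift [-0.0025 -0.0002  0.0018] turn [0.01 0.06 0.07]
[-5.3  -2.44  1.83]
tcp cam frame [ 453.77605228 -325.87302178] f along [-5.72938294 -1.09622855]
flange n 2765 z med 78.88908848583452 xmax [501.75593934 502.26420059]
  x 22 z 78.84
  x 29 z 78.98
  x 36 z 78.96
  x 43 z 78.65
```

The upward motion has stalled, so the flange is bearing on the lips. I'll let go.

Call:
jog_arm --targets "0.0004 0 -0.0001 0 0 0 -1;0.0004 0 -0.0001 0 0 0 -0.05;0.0004 0 -0.0001 0 0 0 0;0.0004 0 -0.0001 0 0 0 0.1;0.0004 0 -0.0001 0 0 0 0.3;0.0004 0 -0.0001 0 0 0 0.5;0.0004 0 -0.0001 0 0 0 0.5;0.0004 0 -0.0001 0 0 0 0.5"

```text
clock: 19.1
tool_pos: [0.519, -0.2077, 0.0951]
orientation: [180.0, 0.1, 13.9]
force: [-0.3, 0.5, 0.9]
opening: 0.0653
```

```bash
python3 -c "
from h import *
p=chk('wrist14')
cv2.imwrite('pics/w14.png',cv2.resize(p['img'][40:260,180:460,::-1],(700,550)))"
```

```text
clock 19.1 pose [ 0.519  -0.2077  0.0951] [1.7998e+02 6.0000e-02 1.3920e+01] F [-0.31  0.5   0.86] open 0.0653
GO shift [-0.0029 -0.0002  0.0019] turn [0.02 0.06 0.07]
[ 1.03 -0.16 -0.1 ]
tcp cam frame [ 454.17741793 -325.89020659] f along [ 0.95784628 -0.39769467]
flange n 2685 z med 79.45289789798136 xmax [501.63258672 502.1462163 ]
  x 22 z 79.29
  x 29 z 79.61
  x 36 z 79.5
  x 43 z 79.32
```

View pics/w14.png

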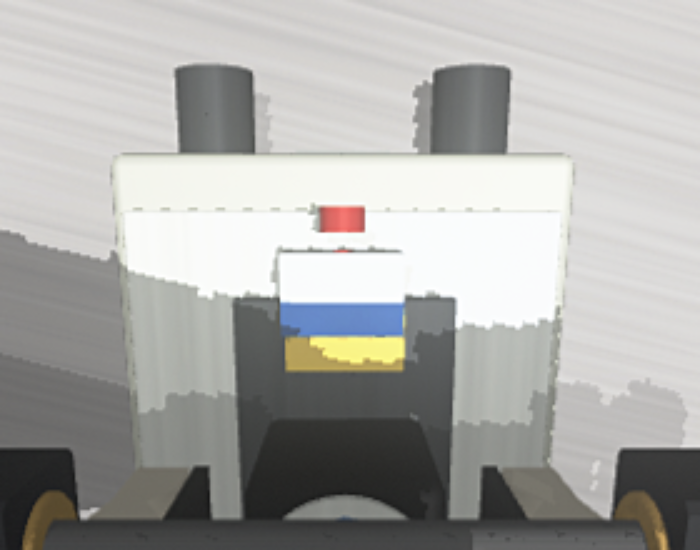

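The flange top is at 79.45 mm, level with the lip undersides. The front edge moved by 0.1 mm at most, and the red tail is still out. I'll open fully and lift straight off.

Call:
jog_arm --targets "0 0 0 0 0 0 1;0 0 0 0 0 0 1;0 0 -0.01 0 0 0 1;0 0 -0.03 0 0 0 1;0 0 -0.06 0 0 0 1;-0.01 0 -0.09 0 0 0 1;-0.03 0 -0.11 0 0 0 1;-0.05 0 -0.12 0 0 0 1"

```text
clock: 20.15
tool_pos: [0.4703, -0.2199, 0.2169]
orientation: [179.9, -0.1, 13.9]
force: [0.6, -0.3, -0.6]
opening: 0.0875
```

Call:
jog_arm --targets "-0.01 0 0 0 0 0 1;-0.02 0 0 0 0 0 1;-0.02 0 0 0 0 0 1;-0.02 0 0 0 0 0 1;-0.02 0 0 0 0 0 1;-0.02 0 0 0 0 0 1;-0.02 0 0 0 0 0 1;-0.02 0 0 0 0 0 1"

```text
clock: 21.15
tool_pos: [0.451, -0.2247, 0.2168]
orientation: [179.9, -0.1, 13.9]
force: [-0.4, -0.4, -1.2]
opening: 0.0879
```

```bash
python3 - <<'E'
from h import *
go([.5,-.2,.2],14)
a=np.radians(13.85);M=np.array([[np.cos(a),-np.sin(a)],[np.sin(a),np.cos(a)]])
P={n:snap(n,n+"20") for n in ["wrist","side","scene"]}
for n in P:
    X=cloud(P[n]);Y=X.copy();Y[...,:2]=X[...,:2]@M;Y*=1000
    dz=1.9 if n=="side" else 0
    Y[...,2]+=dz
    near=(Y[...,0]>390)&(Y[...,0]<505)&(abs(Y[...,1]+325)<42)&(Y[...,2]>76)&(Y[...,2]<82.5)
    l=Y[near]; 
    A=np.c_[l[:,:2]-[452,-325],np.ones(len(l))];c,_,_,_=np.linalg.lstsq(A,l[:,2],rcond=None)
    print(n,len(l),"flange z",np.median(l[:,2]),"tilt deg",np.degrees(c[:2]),"x",np.percentile(l[:,0],[1,99.5]),"y",np.percentile(l[:,1],[.5,99.5]))
    print(cv2.minAreaRect(l[:,:2].astype(np.float32)))
    # block top
    b=Y[(Y[...,0]>420)&(Y[...,0]<485)&(abs(Y[...,1]+325)<30)&(Y[...,2]>118)&(Y[...,2]<140)]
    if len(b): print(" blocktop rect",cv2.minAreaRect(b[:,:2].astype(np.float32)),np.median(b[:,2]))
w=P["wrist"]["img"][:250,:,::-1];s=P["side"]["img"][190:330,290:470,::-1];c=P["scene"]["img"][200:320,150:310,::-1]
cv2.imwrite("pics/f.png",np.vstack([cv2.resize(w,(720,281)),np.hstack([cv2.resize(s,(360,280)),cv2.resize(c,(360,280))])]))
E
```

```text
clock 21.15 pose [ 0.451  -0.2247  0.2168] [ 1.7994e+02 -6.0000e-02  1.3940e+01] F [-0.44 -0.36 -1.18] open 0.0879
GO shift [ 0.0535 -0.0122  0.0169] turn [ 0.06 -0.06 -0.06]
wrist 3235 flange z 79.39573733704117 tilt deg [ 0.13203164 -0.01013254] x [403.13450058 501.45864339] y [-362.54666104 -288.37001095]
((452.7185363769531, -325.4371337890625), (99.65177154541016, 82.64855194091797), 0.0296772550791502)
 blocktop rect ((452.01336669921875, -325.82330322265625), (39.74163818359375, 39.860321044921875), 0.8305392265319824) 129.44828335063886
side 907 flange z 79.49799466693104 tilt deg [0.2407591  0.32505997] x [402.08424802 501.35108682] y [-365.07147737 -286.68235607]
((452.9399108886719, -325.40087890625), (103.20333862304688, 81.96918487548828), 0.3860332667827606)
 blocktop rect ((450.6744079589844, -326.9295349121094), (40.012229919433594, 40.61669158935547), 1.3026330471038818) 128.24693343674045
scene 605 flange z 79.57816680211273 tilt deg [0.04346334 0.49072938] x [401.92579735 504.22609696] y [-365.4006192  -297.65449976]
((452.5518493652344, -331.296875), (107.1075668334961, 60.188446044921875), 8.678031921386719)
 blocktop rect ((452.8971862792969, -327.0369567871094), (41.96084213256836, 42.980262756347656), 89.72445678710938) 128.58136167902495
```

View pics/f.png

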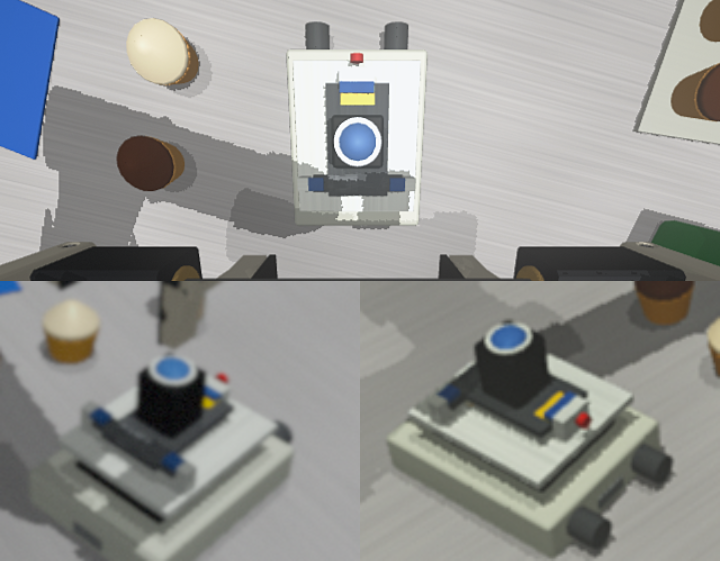

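The lens sits under all three lips, the flange is level at about 79.4 mm, and the red tail is well out behind the post. One last check of the pin travel, then I'll hand in.

```bash
python3 - <<'E'
from h import *
a=np.radians(13.85);M=np.array([[np.cos(a),-np.sin(a)],[np.sin(a),np.cos(a)]])
for n in ["wrist3","wrist5","wrist10","wrist14","wrist20","scene3","scene20"]:
    p=pickle.load(open(f"pics/{n}.pkl","rb"));X=cloud(p);hsv=cv2.cvtColor(p["img"],cv2.COLOR_RGB2HSV).astype(int);h,s,v=hsv[...,0],hsv[...,1],hsv[...,2]
    near=(X[...,0]>.55)&(X[...,0]<.62)&(abs(X[...,1]+.19)<.03)&(X[...,2]>.06)
    r=X[((h<8)|(h>172))&(s>130)&near][:,:2]@M*1000
    b=X[(h>95)&(h<125)&(s>110)&(v>70)&near&(X[...,2]>.08)][:,:2]@M*1000
    print(n,"red med/max",np.round(np.median(r[:,0]),2),np.round(r[:,0].max(),2),"lip med",np.round(np.median(b[:,0]),2) if len(b) else "")
E
```

```text
wrist3 red med/max 517.52 519.86 lip med 497.47
wrist5 red med/max 517.63 520.07 lip med 497.97
wrist10 red med/max 521.13 523.96 lip med 497.98
wrist14 red med/max 521.02 523.86 lip med 497.9
wrist20 red med/max 521.22 523.6 lip med 497.76
scene3 red med/max 517.8 520.85 lip med 495.78
scene20 red med/max 521.01 523.81 lip med 496.36
```

```bash
python3 -c "
from h import *
job.close_job();print(telemetry.get_obs()['clock'])"
```

```text
the job is handed in; nothing more can be done
the job is handed in; nothing more can be done
```

The lens unit is back in the camera head. It is fully home under the three lips with the yellow mark at the front lip, and the gripper is clear. I handed the job in at about 21 s of the 45 s allowed.

- **How it went:** I set the lens on the pads about 22 mm short of home and pressed it down 4 to 4.5 mm. I slid it until a 1.1 mm command gave no more motion. Then I eased it up against the lips before letting go. By the wrist readings it was pressed on the camera with about 12 N at most, against the 25 N limit.
- **Level and seated:** After release the flange top is at 79.4 to 79.6 mm in all three cameras, and the lip undersides should be at about 79.4 mm. The wrist view puts the tilt at 0.13° or less. The side and scene cameras read up to 0.5°, which I took as noise in their coarser views. I did not measure the pads themselves; I infer their roughly 3 mm of compression from that height.
- **Home pin:** The red tail moved out 3.5 to 3.9 mm against a nominal 4 mm. It stayed within 0.1 mm of its place at the stop when I let go, and within about 0.4 mm in the last picture.
- **Disagreement:** While pressing, the depth camera and the force reading differed by about 0.7 mm on how far the lens was down. I added a little extra press to cover it.
- **Bystanders:** The carry passed well above the cupcakes and never went near the shaker. The cupcakes looked undisturbed in the last pictures.

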